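Open the flush-hatched cold well by its ring pull and put the jam jar in

TASK

Put the jam jar from the table away in the steel cold well: flip up the ring pull recessed in its flush hatch, lift the hatch by it until it stands fully open at its stop, then lower the jar upright onto the floor of the strip on the hinge side, beside the jar stored there, and only then let go. Leave the hatch open, do not tip or shove the stored jar away, and do not knock over the squeeze bottle.

Things in the scene. Friction and masses are not known exactly. Their poses are not given: they have to be found in the camera images.
- cold_well: Steel chest fixed on the table, 250 (its x, along the hinge) x 230 (y) x 125 mm high, flush hatch in its top, hinge on its +y side (left from the robot). Origin on the table; outside x -125..125, y -118..112 mm, rails and tap to 22 mm beyond its x ends. Inside x -102..102, y -93..87, floor 16, rim 125 mm high. Divider along x at y 1..5, 50 mm high; blue cold pack, fixed, in the -y strip, top 46 mm
- hatch (a joint): Hatch angle, rad: 0 shut, 1.309 (75 degrees) at its stop. 0.5 kg; stiff friction hinges (0.75 N m) hold it at any angle; about 14 N at the ring lift it. Even fully open it leans over the hinge-side strip, where a jar straight from above or a vertical gripper would hit it: bring the jar in low and slanting from the well's -y side, over the pack and the divider, the gripper's body leaning 25 to 40 degrees towards -y
- hatch_hinge (a point): Middle of the hinge line, at x 0, y 93, z 125 mm of the well, level with the hatch's top face. Axes turn with the hatch: x along the hinge, -y to the free edge (192 mm away), z out of the top face. The hatch is 217 mm wide along x, 5 mm thick, and opens by turning about -x
- ring (a joint): Angle of the ring pull to the hatch, rad: 0 flat in its cup, 1.57 square to the hatch, stop at 1.70. The pivot is a little stiff, so the ring stays where it is left. To lift the hatch, pull the raised ring square to the hatch and follow the hinge, the gripper leaning over towards the well's +y (30 to 45 degrees at the end) so as to clear the hatch
- ring_pivot (a point): Middle of the ring's pivot line: on the hatch, 97 mm from the hinge towards the free edge, 7 mm under the top face, in the middle of its width. Axes turn with the ring: x along the pivot (parallel to the hinge), -y from pivot to grip bar, z square to the ring (up while it lies flat). It flips up by turning about -x
- ring_bar (a point): Middle of the grip bar, 44 mm from the pivot, axes as ring_pivot. D-ring of 8.4 mm round bar along x, straight for 38 mm, 46 mm between the legs. Its cup is 84 (x) x 86 (y) mm, 26 deep; round the flat bar 30 mm are free towards the free edge, 48 towards the pivot, 15 below. Pinch the bar from above across it, one finger inside the ring; it can turn between the fingers
- jar_strip (a point): Centre of the floor of the hinge-side strip (82 mm in y, 205 mm in x), at x 0, y 46, z 16 mm of the well; axes as cold_well. The stored jar stands 55 to 66 mm to its -x; the free place's middle is about 36 mm to its +x. Rim 109 mm, divider top 34 mm above this point
- jam_jar: The jar to put away, on the table: round, red filling, label, yellow lid; 66 mm across, 100 mm high, 0.3 to 0.6 kg. Origin at the centre of its underside, z up. Lid 65 mm across, 88 to 99 mm above its underside; take it there with the fingers along the strip's x
- stored_jar: Same kind of jar (66 x 100 mm) standing in the hinge-side strip, hidden until the hatch is open; origin at the centre of its underside, z up
- squeeze_bottle: White squeeze bottle with a red pointed cap, 57 mm across, 195 mm high, on the table left of the well; origin at the centre of its underside, z up
Mind the look-alikes: they are no part of the job. What is meant by the squeeze_bottle is not green, and is the smaller of those in its own colour.

How it is judged:
On the way, in this order (a step that is already met when the one before it is completed fails the run):
1. the ring pull is flipped up out of its cup (past 50 degrees) while the hatch is still down (under 15 degrees) (value of joint ring above 0.87 rad and value of joint hatch below 0.26 rad), for 0.1 s.
2. the hatch stands open, within 4 degrees of its stop (value of joint hatch above 1.24 rad), for 0.2 s.
3. the jar is lowered into the hinge-side strip, still held, until it is within 8 mm of the floor (contact force between the fingers and jam_jar above 0.5 N and z of jam_jar in the frame of jar_strip below 0.008 m and x of jam_jar in the frame of jar_strip between -0.03 and 0.08 m and y of jam_jar in the frame of jar_strip between -0.02 and 0.02 m), for 0.05 s.
At the end, for the whole second after the job is handed in: The hatch stands within 4 degrees of its 75 degree stop; the jam jar stands still and upright (within 5 degrees) on the floor (within 4 mm) of the free part of the hinge-side strip; the stored jar and the squeeze bottle still stand upright (value of joint hatch above 1.24 rad and z of jam_jar in the frame of jar_strip between -0.004 and 0.004 m and x of jam_jar in the frame of jar_strip between -0.03 and 0.08 m and y of jam_jar in the frame of jar_strip between -0.02 and 0.02 m and angle between each of jam_jar, stored_jar, squeeze_bottle's own z axis and vertical below 0.09 rad and linear speed of jam_jar below 0.02 m/s); the robot touches nothing.
It fails at once if the stored jar is shoved more than 30 mm or tipped more than 20 degrees (distance of stored_jar from where it was at the start of the episode above 0.03 m or angle between stored_jar's own z axis and vertical above 0.35 rad).
It fails at once if the squeeze bottle is knocked over (angle between squeeze_bottle's own z axis and vertical above 0.6 rad).
It fails at once if the jam jar is tipped over (angle between jam_jar's own z axis and vertical above 0.9 rad).
It also fails if it takes over 62 s, if anything falls off the work surface, if the arm or the gripper's body presses on something with over 40 N, if the wrist force passes 120 N, or if a joint passes its speed limit or range.

ROBOT

A 6-joint arm with a two-finger parallel gripper is mounted at the origin on the work surface; the furniture and walls round the work are solid. World frame = base frame: x ahead of the robot, y to its left, z up, the work surface at z = 0. Lengths are in m, angles in rad, forces in N, time in s.
With the tool pointing down it reaches from about 0.375 to 0.75 m from the base axis. Payload 9 kg.
Tool frame: the origin (TCP) lies midway between the tips of the shut fingers; the grasp point (between the pads) lies 19 mm behind it; z points along the fingers, y is the line along which they close (so a half turn about z gives the same grasp; the last joint's range is limited). The gripper opens to 85 mm and grips with 20 to 120 N. Pads are 22 mm wide; open, the fingers measure 114 mm over their backs; the gripper's body (76 mm by 85 mm) begins 54 mm behind the grasp point. The pads swing forward as they close: fully open they stand 13 mm farther back than shut.
Start: joints at [-1.486, 0.104, 0.097, 1.564, 0, 1.353], TCP at [0.179, -0.573, 0.231] pointing down, gripper open.
Joint ranges: [-2.99, 2.99], [-0.84, 1.86], [-1.1, 1.16], [-1.84, 2.11], [-1.51, 1.56], [-3.14, 3.14]. Speed limits (rad/s): [2.22, 2.22, 2.57, 3.14, 3.14, 3.14].

INTERFACE

Orientations are given as a 3x3 rotation matrix whose columns are the frame's x, y, z axes.
In Python, from cell import status, eyes, finish_job gives the robot as it stands. The module is installed in compiled form; this text tells all that it offers.
- The arm moves only by the tool jog_arm, never from a script. Its argument "motion" is a list that holds one entry, the list of rows, each a list of 6 numbers: the shift along the tool's x, y, z in m, then the turn, a rotation vector about the tool's x, y, z in degrees. In form: [[[tx, ty, tz, ax, ay, az], ...]]. A call has 1 to 20 rows; each row is the pose to reach, as a shift and turn from the pose commanded when the call began, along the tool's axes at that moment; what a row does not reach only later rows make up. A row lasts 1/10 s, in which the tool goes at most 50 mm and 8.59 degrees, less where a joint would pass 70% of its speed; a pose out of reach is approached as far as the arm can. A call with a gripper value outside its range is refused whole. "fingers" is the closure, from 0 (fully open) to 1 (shut), set as the call begins (left out, the last holds). The fingers move at their own pace and stop on an object; "newtons" is the grip in N (left out, the last holds). Time passes only in rows, so rows that repeat a pose let the fingers close. It gives the time, the measured TCP pose, the force, the opening and the grip force at its end, in the units of the state.
- status.state(): the state, without advancing time (a new reading comes with each control period).
- eyes.camera(name): name is "side" or "top" or "wrist"; returns a dict with "image" (400x640x3 uint8, red, green, blue), "z_map" (400x640 float32, m along the optical axis (not along the pixel's ray), 0 where there is no reading), "mtx" (3x3 intrinsics, pixels), "k1" (the pictures are not rectified: a ray, as slopes to the right and down, at radius r is drawn at 1 + k1 r^2 times it, then the intrinsics apply), "T" (4x4, takes a point from camera to world coordinates). Camera axes: x right, y down, z forward; pixel columns grow to the right and rows downward; lengths in m; the calibration is good to about 2 mm. A picture is of the moment at which its call begins.
- finish_job(): hands the job in; it is judged then, once.
The state is a dict: "t": time; "qpos": joint angles; "qd": joint speeds; "tau": joint torques, N m; "position": TCP position; "ee_rot": TCP orientation; "force": force on the tool from outside, world axes, zero at the start; "ft_torque": the same for the moment, N m; "width": opening from 0.0 (shut) to 1.0 (fully open); "finger_force": force on a finger pad.
Only numpy, scipy, OpenCV 4.12 (cv2) and the standard library are available. Lean on these libraries where they do the work, as an engineer would, in place of code of your own. Each camera call takes 0.05 s, during which the arm holds its last target. There are 200 camera calls.

## Working session

There is one attempt and no reset: what is moved stays moved. The work goes in short steps, Python scripts to look and compute and a tool call to move; the robot and the scene stay as the last step left them, time stands still between calls to the robot, and variables do not carry over. Pictures are saved under pics/ and viewed, at most 13 in all, crops included, and the job is handed in when it is done.

Besides the shell and the picture viewer there is one more tool, called after "Request:" in YAML: its name, and indented under it one key for each argument. jog_arm: Moves the arm, as the interface text tells. Its arguments: {"type":"object","properties":{"motion":{"type":"array"},"fingers":{"type":"number"},"newtons":{"type":"number"}},"required":["motion"]}

```bash
mkdir -p pics
cat > h.py <<'E'
import numpy as np, cv2
from cell import status, eyes, finish_job
def cap(n):
    c=eyes.camera(n); np.savez('%s.npz'%n,**c); return c
def load(n): return dict(np.load('%s.npz'%n))
def slopes(c,uv):
    K=c['mtx'];p=(np.atleast_2d(uv).astype(float)-[K[0,2],K[1,2]])/[K[0,0],K[1,1]]
    q=p.copy()
    for _ in range(20): q=p/(1+float(c['k1'])*(q**2).sum(1,keepdims=True))
    return q
def plane(c,uv,z):
    q=slopes(c,uv);T=c['T'];d=np.c_[q,np.ones(len(q))]@T[:3,:3].T;o=T[:3,3]
    return o+d*((z-o[2])/d[:,2])[:,None]
def depth(c,uv):
    uv=np.atleast_2d(uv);q=slopes(c,uv);z=c['z_map'][uv[:,1].astype(int),uv[:,0].astype(int)]
    return (np.c_[q,np.ones(len(q))]*z[:,None])@c['T'][:3,:3].T+c['T'][:3,3]
def cloud(c):
    v,u=np.mgrid[:400,:640];return depth(c,np.c_[u.ravel(),v.ravel()]).reshape(400,640,3)
def save(c,f): cv2.imwrite('pics/'+f,c['image'][:,:,::-1])
E
python3 - <<'E'
from h import *
for n in('side','top','wrist'):
    c=cap(n); print(n,c['T'].round(3).tolist(),c['mtx'].round(1).tolist(),c['k1'])
a=load('side')['image'];b=load('top')['image']
save(load('top'),'top1.png');save(load('side'),'side1.png')
s=status.state();print(s['position'],s['ee_rot'],s['t'])
E
```

```text
side [[0.616, 0.683, -0.392, 0.887], [0.788, -0.543, 0.291, -0.288], [-0.014, -0.488, -0.873, 1.019], [0.0, 0.0, 0.0, 1.0]] [[376.5, 0.0, 325.4], [0.0, 376.5, 200.1], [0.0, 0.0, 1.0]] -0.04792152423993466
top [[0.001, -0.98, 0.201, 0.188], [-1.0, -0.001, 0.001, 0.036], [-0.001, -0.201, -0.98, 1.473], [0.0, 0.0, 0.0, 1.0]] [[479.0, 0.0, 314.9], [0.0, 479.0, 207.4], [0.0, 0.0, 1.0]] -0.08255653784909268
wrist [[0.299, -0.907, -0.296, 0.256], [-0.954, -0.285, -0.091, -0.549], [-0.001, 0.309, -0.951, 0.373], [0.0, 0.0, 0.0, 1.0]] [[324.3, 0.0, 323.0], [0.0, 324.3, 204.9], [0.0, 0.0, 1.0]] 0.011858339685456944
[ 0.17888303 -0.57245996  0.2307166 ] [[ 9.54511436e-01  2.98174294e-01 -1.00113960e-04]
 [ 2.98174244e-01 -9.54510946e-01  9.86742135e-04]
 [ 1.98661268e-04 -9.71708056e-04 -9.99999508e-01]] 0.15
```

View pics/top1.png

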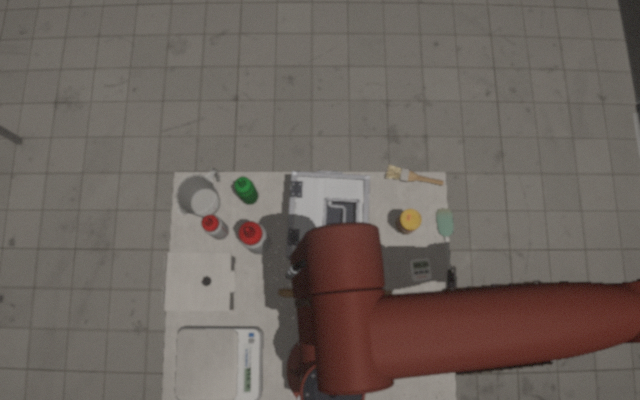

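View pics/side1.png

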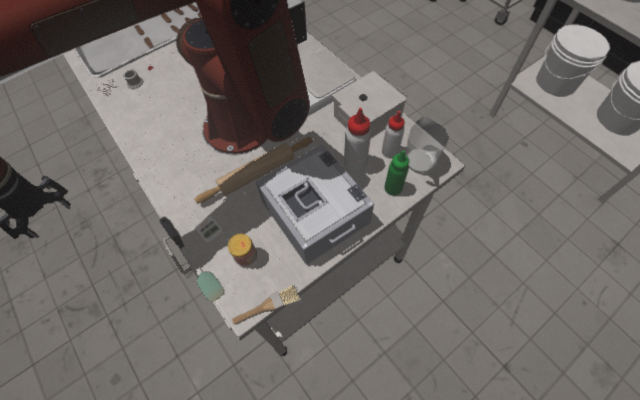

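The top view shows the well (330,205) with its hinge to the left (brackets at 296,188 and 293,236), and the yellow-lidded jar at (410,220). Two white bottles have red caps, at (211,225) and (252,234), and there is a green bottle at (245,188). In the side view the ring is at (308,195), the jar at (240,245), the small white bottle at (394,135) and the large one at (357,140).

Jar candidates: only the yellow lid at top (410,220); the green sponge at (445,222) isn't one. Bottle: the smaller white one. Next I'll measure, with a close crop.

Run:
```python
from h import *
for n in('side','top'):
    c=load(n);P=cloud(c);im=c['image']
    m=((abs(P[...,2]-.125)<.008)&(P[...,0]>.3)&(P[...,0]<1)&(abs(P[...,1])<.4)).astype(np.uint8)
    k,l,st,ce=cv2.connectedComponentsWithStats(m)
    i=1+st[1:,4].argmax(); X=P[l==i]
    r=cv2.minAreaRect(X[:,:2].astype(np.float32)); print(n,'top',st[i],X.mean(0).round(4),np.median(X[:,2]),r,cv2.boxPoints(r).round(3).tolist())
    hsv=cv2.cvtColor(im,cv2.COLOR_RGB2HSV)
    y=cv2.inRange(hsv,(18,120,90),(32,255,255));k,l,st,ce=cv2.connectedComponentsWithStats(y)
    for j in range(1,k):
        if st[j,4]>60: print('yel',ce[j].round(1),st[j],plane(c,ce[j],.099).round(4),np.median(P[l==j],0).round(4))
    y=cv2.inRange(hsv,(0,150,100),(6,255,255))|cv2.inRange(hsv,(174,150,100),(180,255,255));k,l,st,ce=cv2.connectedComponentsWithStats(y)
    for j in range(1,k):
        if 30<st[j,4]<2000: print('red',ce[j].round(1),st[j],np.median(P[l==j],0).round(3),P[l==j][:,2].max().round(3))
    np.save(n+'P.npy',P)
im=load('side')['image'][:,:,::-1]
cv2.imwrite('pics/crop1.png',cv2.resize(im[130:290,200:410],None,fx=3.6,fy=3.6,interpolation=2))
```

```text
side top [ 256  145  118  106 5953] [ 0.4544 -0.0014  0.124 ] 0.12408082613734006 ((0.44613420963287354, -0.0003030151128768921), (0.23089098930358887, 0.25120797753334045), 86.73673248291016) [[0.3140000104904175, -0.1080000028014183], [0.5649999976158142, -0.12300000339746475], [0.578000009059906, 0.1080000028014183], [0.3269999921321869, 0.12200000137090683]]
yel [239.  244.8] [228 234  24  23 374] [[ 0.4388 -0.243   0.099 ]] [ 0.4385 -0.2446  0.0992]
red [357.3 123.7] [348 111  21  21 232] [0.389 0.2   0.209] 0.256
red [395.5 122.1] [389 115  15  13 120] [0.421 0.324 0.157] 0.185
top top [ 285  171   85   86 3896] [0.4852 0.0172 0.1244] 0.12441609356698435 ((0.4444272220134735, 0.0007754415273666382), (0.23052889108657837, 0.2513367831707001), 86.75586700439453) [[0.31200000643730164, -0.10700000077486038], [0.5630000233650208, -0.12099999934434891], [0.5759999752044678, 0.10899999737739563], [0.32499998807907104, 0.12300000339746475]]
yel [409.7 219.9] [400 210  21  20 301] [[ 0.4333 -0.239   0.099 ]] [ 0.4327 -0.2404  0.0983]
red [209.7 222.7] [203 216  15  14 165] [0.413 0.33  0.159] 1.473
red [250.2 232.9] [240 222  21  22 329] [0.375 0.208 0.21 ] 0.264
```

View pics/crop1.png

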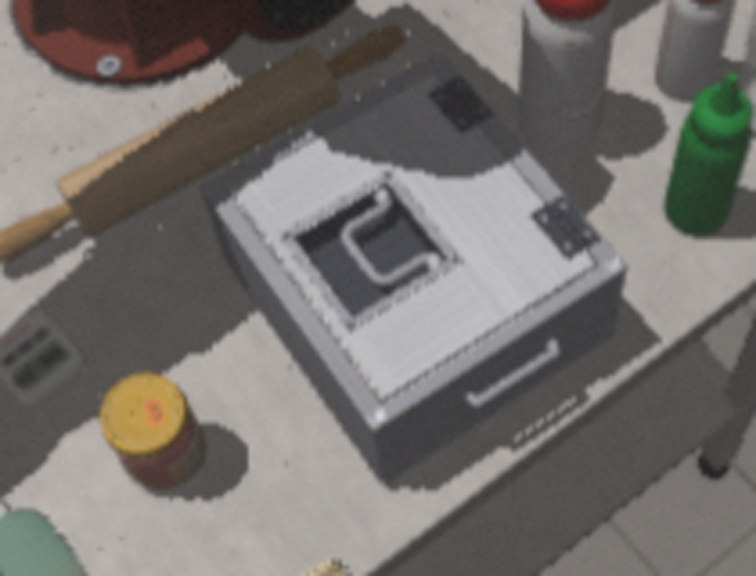

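The crop confirms the jar (yellow lid, red filling), the hatch with its ring, and the bar on the -y side. The top and side views agree on the well: yaw -3.25°, origin (0.4455, 0.0032). Next I plan the pose above the ring.

```bash
cat >> h.py <<'E'
from scipy.spatial.transform import Rotation as Ro
import os,json
def well():
    o,yaw=json.load(open('well.json')); T=np.eye(4);T[:3,:3]=Ro.from_euler('z',yaw,degrees=True).as_matrix();T[:3,3]=o+[0];return T
def wp(p): T=well();return T[:3,:3]@np.array(p,float)+T[:3,3]
def ring_R(lean):  # tool x=-well x, lean of body to +y, deg
    a=np.radians(lean);z=np.array([0,-np.sin(a),-np.cos(a)]);x=np.array([-1.,0,0]);return well()[:3,:3]@np.c_[x,np.cross(z,x),z]
def jar_R(lean,s=-1): # tool x= s*well y, body lean to -y
    a=np.radians(lean);z=np.array([0,np.sin(a),-np.cos(a)]);x=np.array([0,np.cos(a),np.sin(a)])*s;return well()[:3,:3]@np.c_[x,np.cross(z,x),z]
def rel(P,R,base=None):
    if base is None: s=status.state();base=(np.array(s['position']),np.array(s['ee_rot']))
    p,B=base;t=B.T@(np.array(P)-p);w=Ro.from_matrix(B.T@R).as_rotvec(degrees=True)
    return [round(float(v),4) for v in t]+[round(float(v),1) for v in w]
E
echo '[[0.4455,0.0032],-3.25]'>well.json
python3 - <<'E'
from h import *
print(wp([0,-.048,.25]),rel(wp([0,-.048,.25]),ring_R(0)))
E
```

```text
[ 0.44277875 -0.0447228   0.25      ] [0.4093, -0.4251, -0.0188, 0.0, -0.1, -159.4]
```

Request:
jog_arm:
  motion:
    - [[0.01,-0.01,0,0,0,-4],[0.03,-0.03,0,0,0,-12],[0.05,-0.05,0,0,0,-20],[0.07,-0.07,0,0,0,-28],[0.09,-0.09,0,0,0,-36],[0.115,-0.115,0,0,0,-44],[0.14,-0.14,0,0,0,-52],[0.165,-0.17,0,0,0,-60],[0.19,-0.2,0,0,0,-68],[0.215,-0.225,0,0,0,-76],[0.24,-0.25,0,0,0,-84],[0.265,-0.275,0,0,0,-92],[0.29,-0.3,-0.005,0,0,-100],[0.315,-0.325,-0.01,0,0,-108],[0.335,-0.35,-0.015,0,0,-116],[0.355,-0.37,-0.019,0,0,-124],[0.375,-0.39,-0.019,0,0,-132],[0.39,-0.405,-0.019,0,0,-140],[0.402,-0.418,-0.019,0,0,-148],[0.4093,-0.4251,-0.0188,0,-0.1,-155]]
  fingers: 0.7

```text
t: 2.15
position: [0.4431, -0.0436, 0.2499]
ee_rot: [[-0.992, 0.126, -0.0], [0.126, 0.992, -0.001], [-0.0, -0.001, -1.0]]
force: [0.3, -0.2, 0.2]
width: 0.298
finger_force: 0.0
```

Request:
jog_arm:
  motion:
    - [[0,0,0,0,0,-4.4],[0,0,0,0,0,-4.4]]

```text
t: 2.35
position: [0.4428, -0.0445, 0.2499]
ee_rot: [[-0.998, 0.055, -0.0], [0.055, 0.998, -0.001], [0.0, -0.001, -1.0]]
force: [-0.6, -0.7, 0.5]
width: 0.299
finger_force: 0.0
```

Run:
```python
from h import *
c=cap('wrist');save(c,'w1.png');s=status.state()
print(s['t'],s['position'],s['width'],s['qpos'],s['force'],rel(wp([0,-.048,.25]),ring_R(0)))
P=cloud(c);m=((abs(P[...,2]-.125)<.006)&(abs(P[...,1])<.2)).astype(np.uint8)
r=cv2.minAreaRect(P[m>0][:,:2].astype(np.float32));print(r,cv2.boxPoints(r).round(3).tolist())
W=well();L=(P-W[:3,3])@W[:3,:3]
# bar: around well (0,-48)
g=(abs(L[...,0])<.015)&(L[...,1]>-.085)&(L[...,1]<0)&(L[...,2]>.109)&(L[...,2]<.13)
print(g.sum(),L[g].mean(0),L[g].min(0),L[g].max(0))
q=(abs(L[...,0])<.04)&(abs(L[...,1]+.045)<.05)&(L[...,2]<.108)&(L[...,2]>.09);print('cup',L[q].min(0),L[q].max(0),np.median(L[q],0))
```

```text
2.4 [ 0.44275744 -0.04479742  0.24989465] 0.29842819280727134 [-3.95439753e-01 -3.66207235e-01 -3.01783111e-01  1.63495398e+00
 -1.26573436e-03 -3.37240161e-01] [ 0.20372662  0.10246927 -0.06549752] [-0.0, 0.0001, -0.0001, -0.1, -0.0, -0.1]
((0.44723692536354065, 0.040939562022686005), (0.3132625222206116, 0.25013384222984314), 87.09259796142578) [[0.3140000104904175, -0.10899999737739563], [0.5640000104904175, -0.12200000137090683], [0.5799999833106995, 0.19099999964237213], [0.33000001311302185, 0.20399999618530273]]
476 [-0.00028329 -0.06145453  0.12126339] [-0.01490192 -0.08494864  0.10931908] [ 0.01492892 -0.04473334  0.12689939]
cup [-0.03981211 -0.08247613  0.09578541] [0.03999689 0.00494771 0.10798566] [-0.00135876 -0.04098177  0.09828002]
```

View pics/w1.png

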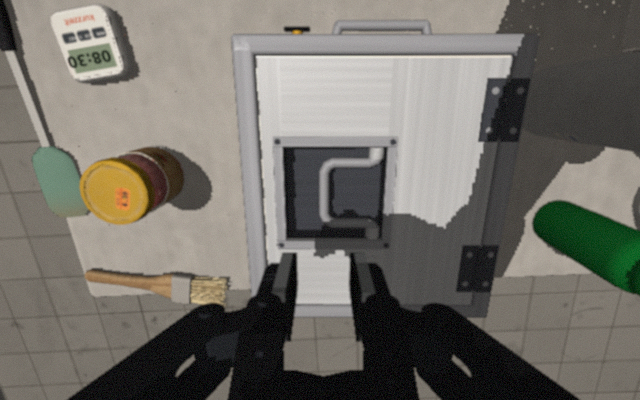

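The wrist view shows the ring bar at about (325,192) inside the cup, which spans columns 280-390. The jar lid is at (115,192) and the green bottle is far right. The well edges agree with my estimate.

Run:
```python
from h import *
c=load('wrist');W=well()
f=lambda uv,z:((plane(c,uv,z)-W[:3,3])@W[:3,:3]).round(4)
g=cv2.cvtColor(c['image'],cv2.COLOR_RGB2GRAY)
rows=range(175,212,4)
for v in rows:
    x=np.arange(295,365);b=x[g[v,295:365]>100];print(v,b.min(),b.max(),f([b.mean(),v],.118)[0,:2])
col=g[140:250,345];b=np.where(col>100)[0]+140;print(b)
hsv=cv2.cvtColor(c['image'],cv2.COLOR_RGB2HSV);y=cv2.inRange(hsv,(16,120,90),(32,255,255))
k,l,st,ce=cv2.connectedComponentsWithStats(y);j=1+st[1:,4].argmax();ct=cv2.findContours((l==j).astype(np.uint8),0,2)[0][0]
e=cv2.fitEllipse(cv2.convexHull(ct));print(e,st[j],plane(c,e[0],.095),f(e[0],.095), np.median(cloud(c)[l==j],0))
```

```text
175 319 327 [-0.0166 -0.0484]
179 319 327 [-0.013  -0.0483]
183 319 327 [-0.0095 -0.0483]
187 319 327 [-0.0059 -0.0483]
191 319 327 [-0.0023 -0.0483]
195 319 327 [ 0.0014 -0.0483]
199 319 326 [ 0.0051 -0.0487]
203 319 326 [ 0.0088 -0.0487]
207 319 327 [ 0.0125 -0.0483]
211 319 327 [ 0.0163 -0.0483]
[140 141 142 143 144 145 146 158 159 160 161 162 163 164 165 166]
((113.87751770019531, 191.51185607910156), (60.29591369628906, 72.76859283447266), 127.3164291381836) [  80  158   69   66 3182] [[ 0.43685868 -0.24278721  0.095     ]] [[ 0.0053 -0.2461  0.095 ]] [ 0.43447763 -0.24248109  0.09797993]
```

Request:
jog_arm:
  motion:
    - [[0,0.001,0.01,0,0,0],[0,0.001,0.025,0,0,0],[0,0.001,0.045,0,0,0],[0,0.001,0.065,0,0,0],[0,0.001,0.085,0,0,0],[0,0.001,0.1,0,0,0],[0,0.001,0.112,0,0,0],[0,0.001,0.122,0,0,0],[0,0.001,0.13,0,0,0],[0,0.001,0.138,0,0,0],[0,0.001,0.144,0,0,0],[0,0.001,0.144,0,0,0]]

```text
t: 3.6
position: [0.4426, -0.044, 0.1054]
ee_rot: [[-0.998, 0.057, -0.001], [0.057, 0.998, -0.001], [0.001, -0.001, -1.0]]
force: [0.3, 0.1, 0.4]
width: 0.298
finger_force: 0.0
```

Request:
jog_arm:
  motion:
    - [[0,0,0,0,0,0],[0,0,0,0,0,0],[0,0,0,0,0,0],[0,0,0,0,0,0],[0,0,0,0,0,0]]
  fingers: 1
  newtons: 40

```text
t: 4.1
position: [0.4431, -0.0442, 0.1065]
ee_rot: [[-0.998, 0.057, 0.001], [0.057, 0.998, -0.002], [-0.001, -0.002, -1.0]]
force: [-0.7, 0.4, 2.2]
width: 0.082
finger_force: 39.3
```

Request:
jog_arm:
  motion:
    - [[0,0.0002,-0.0038,0,0,0],[0,0.0007,-0.0076,0,0,0],[0,0.0015,-0.0114,0,0,0],[0,0.0027,-0.015,0,0,0],[0,0.0041,-0.0186,0,0,0],[0,0.0059,-0.022,0,0,0],[0,0.008,-0.0252,0,0,0],[0,0.0103,-0.0283,0,0,0],[0,0.0129,-0.0311,0,0,0],[0,0.0157,-0.0337,0,0,0],[0,0.0188,-0.036,0,0,0],[0,0.022,-0.0381,0,0,0],[0,0.0254,-0.0399,0,0,0],[0,0.029,-0.0413,0,0,0],[0,0.0326,-0.0425,0,0,0],[0,0.0364,-0.0433,0,0,0],[0,0.0402,-0.0438,0,0,0],[0,0.0402,-0.0438,0,0,0],[0,0.0402,-0.0438,0,0,0]]

```text
t: 6.0
position: [0.4458, -0.0046, 0.1527]
ee_rot: [[-0.998, 0.057, 0.002], [0.057, 0.998, -0.004], [-0.003, -0.004, -1.0]]
force: [-4.7, -4.5, 15.9]
width: 0.071
finger_force: 41.4
```

Run:
```python
from h import *
s=status.state();W=well();print(s['t'],(s['position']-W[:3,3])@W[:3,:3],s['width'],s['finger_force'],s['force'])
c=cap('side');im=c['image'][:,:,::-1];cv2.imwrite('pics/s2.png',cv2.resize(im[90:290,200:420],None,fx=2.9,fy=2.9))
# lift rows
h=np.array([0,.093,.125]);p0=np.array([0,-.004+.044*np.cos(np.radians(85))*-1,.118+.044*np.sin(np.radians(85))])
tl=.0  # grip point keeps its place in the tool
base=(np.array(s['position']),np.array(s['ee_rot']));off=.0125
for i in range(1,39):
    a=min(i*2.0,75.5);R=Ro.from_euler('x',-a,degrees=True).as_matrix();b=h+R@(p0-h)
    lean=40*a/75.5;Rt=ring_R(lean);print(a,rel(wp(b)+Rt[:,2]*off,Rt,base))
```

```text
6.0 [ 0.00074401 -0.00781095  0.1526959 ] 0.07091861148077984 41.35592222213745 [-4.74112188 -4.53309214 15.86402371]
2.0 [0.0007, 0.0011, -0.0001, 0.8, 0.2, -0.0]
4.0 [0.0007, 0.0023, -0.0036, 1.9, 0.2, -0.0]
6.0 [0.0007, 0.0037, -0.007, 3.0, 0.2, -0.0]
8.0 [0.0007, 0.0051, -0.0104, 4.0, 0.2, -0.0]
10.0 [0.0007, 0.0067, -0.0137, 5.1, 0.2, -0.0]
12.0 [0.0007, 0.0084, -0.0169, 6.1, 0.2, -0.0]
14.0 [0.0007, 0.0102, -0.0201, 7.2, 0.2, -0.0]
16.0 [0.0007, 0.0121, -0.0232, 8.3, 0.2, -0.0]
18.0 [0.0007, 0.0141, -0.0262, 9.3, 0.2, -0.0]
20.0 [0.0007, 0.0162, -0.0292, 10.4, 0.2, -0.0]
22.0 [0.0007, 0.0185, -0.0321, 11.4, 0.2, -0.0]
24.0 [0.0006, 0.0208, -0.0349, 12.5, 0.2, -0.0]
26.0 [0.0006, 0.0232, -0.0376, 13.6, 0.2, -0.0]
28.0 [0.0006, 0.0257, -0.0402, 14.6, 0.2, -0.0]
30.0 [0.0006, 0.0283, -0.0427, 15.7, 0.2, -0.0]
32.0 [0.0006, 0.031, -0.0451, 16.7, 0.2, -0.0]
34.0 [0.0006, 0.0338, -0.0475, 17.8, 0.2, -0.0]
36.0 [0.0006, 0.0366, -0.0497, 18.9, 0.2, -0.0]
38.0 [0.0006, 0.0395, -0.0518, 19.9, 0.2, -0.0]
40.0 [0.0006, 0.0425, -0.0538, 21.0, 0.2, -0.0]
42.0 [0.0006, 0.0456, -0.0558, 22.0, 0.2, -0.0]
44.0 [0.0006, 0.0487, -0.0576, 23.1, 0.2, -0.0]
46.0 [0.0006, 0.0519, -0.0592, 24.2, 0.2, -0.0]
48.0 [0.0006, 0.0551, -0.0608, 25.2, 0.2, -0.0]
50.0 [0.0006, 0.0584, -0.0623, 26.3, 0.2, -0.0]
52.0 [0.0006, 0.0617, -0.0636, 27.3, 0.2, -0.0]
54.0 [0.0006, 0.0651, -0.0648, 28.4, 0.2, -0.0]
56.0 [0.0006, 0.0685, -0.0659, 29.5, 0.2, -0.0]
58.0 [0.0006, 0.072, -0.0669, 30.5, 0.2, -0.0]
60.0 [0.0006, 0.0755, -0.0677, 31.6, 0.2, -0.0]
62.0 [0.0006, 0.079, -0.0684, 32.6, 0.2, -0.0]
64.0 [0.0006, 0.0825, -0.069, 33.7, 0.2, -0.0]
66.0 [0.0006, 0.086, -0.0695, 34.7, 0.2, -0.0]
68.0 [0.0006, 0.0896, -0.0698, 35.8, 0.1, -0.0]
70.0 [0.0006, 0.0931, -0.07, 36.9, 0.1, -0.1]
72.0 [0.0006, 0.0967, -0.0701, 37.9, 0.1, -0.1]
74.0 [0.0006, 0.1003, -0.0701, 39.0, 0.1, -0.1]
75.5 [0.0006, 0.1029, -0.07, 39.8, 0.1, -0.1]
```

View pics/s2.png

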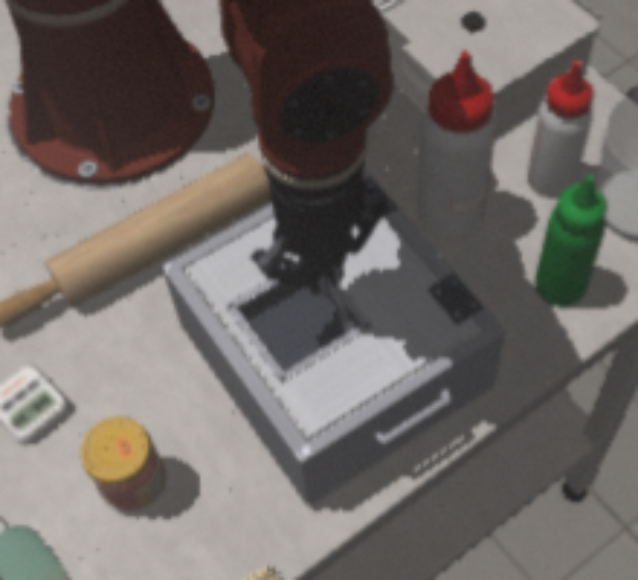

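The ring stands up and the hatch is still flat. Now I lift it.

Request:
jog_arm:
  motion:
    - [[0,0.0005,-0.003,0.5,0,0],[0,0.0015,-0.007,1.9,0,0],[0,0.003,-0.0115,3.0,0,0],[0,0.0046,-0.015,4.0,0,0],[0,0.0063,-0.0184,5.1,0,0],[0,0.0081,-0.0216,6.1,0,0],[0,0.01,-0.0248,7.2,0,0],[0,0.012,-0.028,8.3,0,0],[0,0.014,-0.031,9.3,0,0],[0,0.0162,-0.0339,10.4,0,0],[0,0.0185,-0.0368,11.4,0,0],[0,0.0208,-0.0396,12.5,0,0],[0,0.0232,-0.0423,13.6,0,0],[0,0.0258,-0.0449,14.6,0,0],[0,0.0284,-0.0474,15.7,0,0],[0,0.0312,-0.0498,16.7,0,0],[0,0.034,-0.0521,17.8,0,0],[0,0.0369,-0.0543,18.9,0,0],[0,0.0398,-0.0564,19.9,0,0],[0,0.0428,-0.0584,21.0,0,0]]

```text
t: 8.05
position: [0.4479, 0.0382, 0.2079]
ee_rot: [[-0.998, 0.054, -0.02], [0.057, 0.931, -0.361], [-0.0, -0.362, -0.932]]
force: [6.6, -10.3, -9.4]
width: 0.081
finger_force: 38.9
```

Run:
```python
from h import *
s=status.state();W=well();p=(s['position']-W[:3,3])@W[:3,:3];print(s['t'],p,s['width'],s['finger_force'],s['force'],s['qpos'].round(2))
b=p-W[:3,:3].T@s['ee_rot'][:,2]*.010
r=b-[0,.093,.125];print('bar',b,np.hypot(r[1],r[2]),'hatch ang',np.degrees(np.arctan2(r[2],-r[1])-np.arctan2(.0368,.1008)))
h=np.array([0,.093,.125]);p0=np.array([0,-.0078,.1618])
# commanded pose = table
a0=40;A=lambda a:h+Ro.from_euler('x',-a,degrees=True).as_matrix()@(p0-h)
off=.010
def pose(a): Rt=ring_R(40*a/75.5);return wp(A(a))+Rt[:,2]*off,Rt
B=pose(40)
for a in list(np.arange(42,77,2))+[77]: print(a,rel(*pose(a),B))
```

```text
8.05 [0.00042873 0.03510134 0.20790225] 0.08118829037134681 38.90827417373657 [  6.6044562  -10.28880846  -9.38111209] [ 0.04 -0.26 -0.33  1.54 -0.37  0.1 ]
bar [0.00042713 0.03871993 0.21722458] 0.10701260696784905 hatch ang 39.46437041732489
42 [-0.0, 0.0022, -0.0029, 1.1, 0.0, -0.0]
44 [-0.0, 0.0045, -0.0057, 2.1, 0.0, -0.0]
46 [-0.0, 0.0069, -0.0084, 3.2, 0.0, -0.0]
48 [-0.0, 0.0094, -0.011, 4.2, 0.0, -0.0]
50 [-0.0, 0.012, -0.0135, 5.3, 0.0, -0.0]
52 [-0.0, 0.0147, -0.016, 6.4, 0.0, 0.0]
54 [-0.0, 0.0175, -0.0183, 7.4, 0.0, -0.0]
56 [-0.0, 0.0203, -0.0205, 8.5, 0.0, -0.0]
58 [-0.0, 0.0232, -0.0227, 9.5, 0.0, -0.0]
60 [-0.0, 0.0262, -0.0247, 10.6, 0.0, -0.0]
62 [-0.0, 0.0293, -0.0266, 11.7, 0.0, -0.0]
64 [-0.0, 0.0324, -0.0284, 12.7, -0.0, -0.0]
66 [-0.0, 0.0356, -0.0301, 13.8, 0.0, 0.0]
68 [-0.0, 0.0388, -0.0317, 14.8, 0.0, 0.0]
70 [-0.0, 0.0421, -0.0331, 15.9, 0.0, 0.0]
72 [-0.0, 0.0455, -0.0345, 17.0, 0.0, 0.0]
74 [-0.0, 0.0488, -0.0357, 18.0, 0.0, -0.0]
76 [-0.0, 0.0523, -0.0368, 19.1, 0.0, 0.0]
77 [-0.0, 0.054, -0.0373, 19.6, 0.0, -0.0]
```

Request:
jog_arm:
  motion:
    - [[0,0.0022,-0.0029,1.1,0,0],[0,0.0045,-0.0057,2.1,0,0],[0,0.0069,-0.0084,3.2,0,0],[0,0.0094,-0.011,4.2,0,0],[0,0.012,-0.0135,5.3,0,0],[0,0.0147,-0.016,6.4,0,0],[0,0.0175,-0.0183,7.4,0,0],[0,0.0203,-0.0205,8.5,0,0],[0,0.0232,-0.0227,9.5,0,0],[0,0.0262,-0.0247,10.6,0,0],[0,0.0293,-0.0266,11.7,0,0],[0,0.0324,-0.0284,12.7,0,0],[0,0.0356,-0.0301,13.8,0,0],[0,0.0388,-0.0317,14.8,0,0],[0,0.0421,-0.0331,15.9,0,0],[0,0.0455,-0.0345,17,0,0],[0,0.0488,-0.0357,18,0,0],[0,0.0523,-0.0368,19,0,0],[0,0.0545,-0.0373,19.6,0,0],[0,0.0545,-0.0373,19.6,0,0]]

```text
t: 10.05
position: [0.4517, 0.1026, 0.2239]
ee_rot: [[-0.998, 0.043, -0.036], [0.056, 0.756, -0.653], [-0.001, -0.654, -0.757]]
force: [2.9, -6.9, -0.4]
width: 0.073
finger_force: 39.0
```

```bash
cat >> h.py <<'E'
def info():
    s=status.state();W=well();p=(s['position']-W[:3,3])@W[:3,:3];print(s['t'],p.round(4),s['width'].__round__(3),round(s['finger_force'],1),s['force'].round(1),s['qpos'].round(2));return s,p
E
python3 - <<'E'
from h import *
s,p=info();W=well()
b=p-W[:3,:3].T@s['ee_rot'][:,2]*.010
r=b-[0,.093,.125];print('bar',b,np.hypot(r[1],r[2]),'hatch ang',np.degrees(np.arctan2(r[2],-r[1])-np.arctan2(.0368,.1008)))
c=cap('side');P=cloud(c);L=(P-W[:3,3])@W[:3,:3]
m=(abs(L[...,0])<.11)&(L[...,1]>.02)&(L[...,1]<.1)&(L[...,2]>.14)&(L[...,2]<.32)
for x0,x1 in((.045,.1),(-.1,-.045)):
    q=L[m&(L[...,0]>x0)&(L[...,0]<x1)]
    if len(q)>20: print(len(q),np.polyfit(q[:,2],q[:,1],1),np.degrees(np.arctan(-1/np.polyfit(q[:,2],q[:,1],1)[0])),q.min(0),q.max(0))
im=c['image'][:,:,::-1];cv2.imwrite('pics/s3.png',cv2.resize(im[60:290,200:420],None,fx=2.6,fy=2.6))
E
```

```text
10.05 [0.0005 0.0996 0.2239] 0.073 39.0 [ 2.9 -6.9 -0.4] [ 0.34  0.09 -0.08  1.72 -0.65  0.5 ]
bar [0.00051132 0.10613629 0.2314804 ] 0.10728763725849243 hatch ang 76.97684639217488
270 [-0.25334019  0.11424078] 75.78377736499979 [0.04501876 0.02166286 0.14026526] [0.09998947 0.08099027 0.31086954]
106 [-0.20254797  0.10063527] 78.54976355511943 [-0.09949545  0.03609938  0.22282733] [-0.04522987  0.05853433  0.31083305]
```

View pics/s3.png

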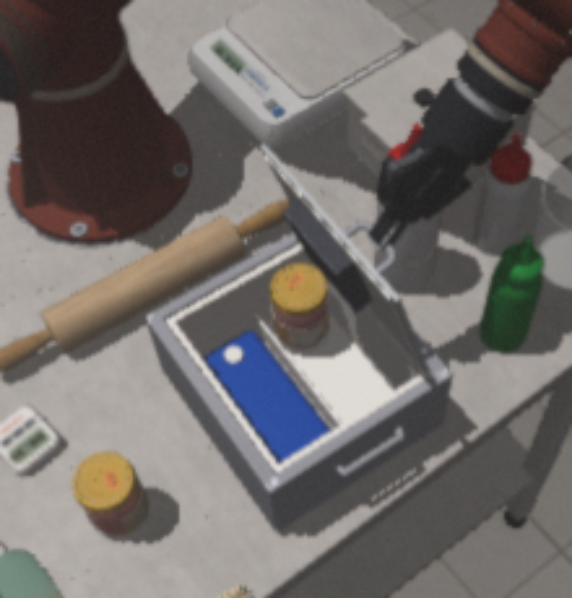

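The hatch stands open at about 75.5°. The stored jar's lid is at (298,285) and the free white floor at (345,375). The hatch cup (dark box) juts out under the hatch. I'll release and back off.

Request:
jog_arm:
  motion:
    - [[0,0,0,0,0,0],[0,0,0,0,0,0],[0,0,0,0,0,0],[0,0,-0.003,0,0,0],[0,0,-0.01,0,0,0],[0,0,-0.02,0,0,0],[0,0,-0.035,0,0,0],[0,0,-0.055,0,0,0],[0,0,-0.075,0,0,0],[0,0,-0.095,0,0,0],[0,0,-0.115,0,0,0],[0,0,-0.13,0,0,0],[0,0,-0.14,0,0,0]]
  fingers: 0.75

```text
t: 11.4
position: [0.4565, 0.1954, 0.331]
ee_rot: [[-0.998, 0.043, -0.035], [0.056, 0.758, -0.65], [-0.001, -0.651, -0.759]]
force: [-0.5, 0.6, 0.2]
width: 0.248
finger_force: 0.0
```

Run:
```python
from h import *
s,p=info();W=well()
c=cap('side');P=cloud(c);L=(P-W[:3,3])@W[:3,:3]
m=(abs(L[...,0])<.11)&(L[...,1]>.02)&(L[...,1]<.1)&(L[...,2]>.14)&(L[...,2]<.32)
q=L[m&(L[...,0]>.045)];print(np.degrees(np.arctan(-1/np.polyfit(q[:,2],q[:,1],1)[0])))
P1=wp([0,.0,.42]);R1=ring_R(0);print(rel(P1,R1))
J=np.array([.436,-.2415,.0935]);R2=jar_R(35);T=J+R2[:,2]*.025-R2[:,2]*.13
print(T,rel(T,R2,(P1,R1)))
print(rel(wp([0,-.1,.42]),jar_R(0),(P1,R1)))
```

```text
11.4 [1.000e-04 1.925e-01 3.310e-01] 0.248 0.0 [-0.5  0.6  0.2] [ 0.48  0.32  0.36  2.03 -0.59  0.67]
75.40085650807646
[0.0002, -0.204, 0.0585, -40.6, 0.1, 0.0]
[ 0.43258565 -0.30162866  0.17951096] [-0.0044, -0.3051, 0.2405, -27.4, -27.4, -86.9]
[0.0, -0.1, 0.0, -0.0, -0.0, -90.0]
```

Request:
jog_arm:
  motion:
    - [[0,-0.008,0.0025,-2,0,0],[0,-0.025,0.0075,-5,0,0],[0,-0.045,0.013,-9,0,0],[0,-0.068,0.02,-14,0,0],[0,-0.09,0.026,-18,0,0],[0,-0.115,0.033,-23,0,0],[0,-0.14,0.04,-28,0,0],[0,-0.165,0.047,-33,0,0],[0,-0.185,0.053,-37,0,0],[0,-0.204,0.0585,-40.6,0,0]]
  fingers: 0
  newtons: 60

```text
t: 12.45
position: [0.4452, 0.0008, 0.4195]
ee_rot: [[-0.998, 0.057, 0.002], [0.057, 0.998, 0.001], [-0.002, 0.001, -1.0]]
force: [0.7, 0.6, -0.4]
width: 1.002
finger_force: 0.0
```

Request:
jog_arm:
  motion:
    - [[0,-0.02,0,-1,-1,-4],[0,-0.04,0,-2,-2,-10],[0,-0.06,0,-4,-4,-16],[0,-0.085,0,-6,-6,-22],[0,-0.11,0.005,-8,-8,-28],[0,-0.135,0.015,-10,-10,-34],[0,-0.16,0.03,-12,-12,-41],[0,-0.185,0.05,-14,-14,-48],[0,-0.21,0.075,-17,-17,-55],[0,-0.235,0.1,-19,-19,-62],[0,-0.255,0.125,-21,-21,-69],[-0.002,-0.275,0.15,-23,-23,-75],[-0.003,-0.29,0.175,-25,-25,-80],[-0.004,-0.3,0.2,-27,-27,-85],[-0.0044,-0.3051,0.22,-27.4,-27.4,-86.9],[-0.0044,-0.3051,0.2405,-27.4,-27.4,-86.9],[-0.0044,-0.3051,0.2405,-27.4,-27.4,-86.9]]

```text
t: 14.15
position: [0.4321, -0.3027, 0.1755]
ee_rot: [[-0.049, -0.998, 0.031], [-0.816, 0.057, 0.575], [-0.575, 0.003, -0.818]]
force: [-0.7, 0.1, -0.3]
width: 0.998
finger_force: 0.0
```

Run:
```python
from h import *
s,p=info();c=cap('wrist');save(c,'w2.png')
hsv=cv2.cvtColor(c['image'],cv2.COLOR_RGB2HSV);y=cv2.inRange(hsv,(16,120,80),(32,255,255))
k,l,st,ce=cv2.connectedComponentsWithStats(y);P=cloud(c)
for j in range(1,k):
    if st[j,4]>300:
        ct=cv2.findContours((l==j).astype(np.uint8),0,2)[0][0];e=cv2.fitEllipse(cv2.convexHull(ct));print(e,st[j],plane(c,e[0],.097),np.median(P[l==j],0))
        q=P[(l==j)&(P[...,2]>.095)&(P[...,2]<.105)]
        if len(q)>50:print(cv2.minEnclosingCircle(q[:,:2].astype(np.float32)),np.median(q[:,2]))
R2=jar_R(35);J=np.array([.436,-.2415,.0935]);print(rel(J+R2[:,2]*.025,R2))
```

```text
14.15 [ 0.0039 -0.3062  0.1755] 0.998 0.0 [-0.7  0.1 -0.3] [-1.05  0.45  0.26  1.92  0.32 -2.65]
((580.902587890625, 150.40586853027344), (44.48334503173828, 107.93577575683594), 43.48352813720703) [ 540  109   85   84 1754] [[ 0.27187753 -0.29873577  0.097     ]] [ 0.20602544 -0.24302764  0.03772563]
((321.0624084472656, 205.6999053955078), (57.82971954345703, 82.10124969482422), 90.30016326904297) [ 282  177   80   58 3482] [[ 0.43684853 -0.25072439  0.097     ]] [ 0.43569629 -0.25260021  0.09780404]
((0.43753573298454285, -0.24299615621566772), 0.03228168189525604) 0.09793747596003874
((370.4847106933594, 331.6771240234375), (18.465349197387695, 46.10978698730469), 87.62847137451172) [350 323  43  18 624] [[0.37860501 0.09171261 0.097     ]] [0.38363484 0.03019631 0.11416763]
[-0.0022, -0.0003, 0.1291, 0.0, 0.0, -0.1]
```

View pics/w2.png

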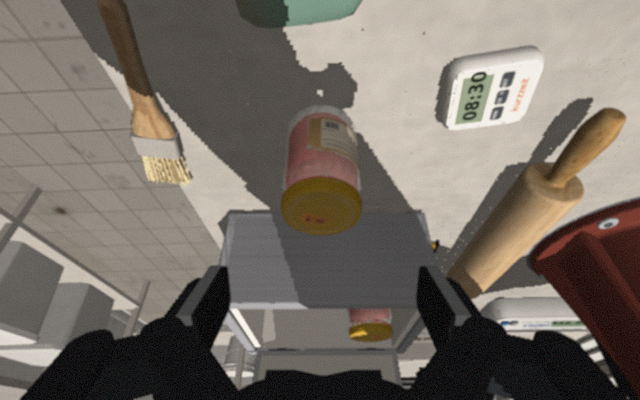

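The jar lid is centred between the open fingers at (321,206), between columns 225 and 425. Its circle fit is r = 32.3 mm, which matches the lid. I'll descend along the slant and grip.

Request:
jog_arm:
  motion:
    - [[0,0,0.01,0,0,0],[-0.001,-0.001,0.03,0,0,0],[-0.001,-0.001,0.05,0,0,0],[-0.001,-0.001,0.07,0,0,0],[-0.001,-0.001,0.085,0,0,0],[-0.001,-0.001,0.1,0,0,0],[-0.001,-0.001,0.112,0,0,0],[-0.001,-0.001,0.122,0,0,0],[-0.001,-0.001,0.127,0,0,0],[-0.001,-0.001,0.127,0,0,0],[-0.001,-0.001,0.127,0,0,0]]

```text
t: 15.3
position: [0.4379, -0.2306, 0.0749]
ee_rot: [[-0.047, -0.998, 0.033], [-0.819, 0.057, 0.571], [-0.572, -0.0, -0.82]]
force: [-0.0, 0.3, 0.1]
width: 0.999
finger_force: 0.0
```

Request:
jog_arm:
  motion:
    - [[0,0,0,0,0,0],[0,0,0,0,0,0],[0,0,0,0,0,0],[0,0,0,0,0,0],[0,0,0,0,0,0]]
  fingers: 1
  newtons: 60

```text
t: 15.8
position: [0.4379, -0.2309, 0.0753]
ee_rot: [[-0.047, -0.998, 0.033], [-0.819, 0.058, 0.571], [-0.572, -0.0, -0.821]]
force: [-2.1, -2.1, 4.2]
width: 0.734
finger_force: 64.7
```

Run:
```python
from h import *
s,p=info();c=cap('wrist');im=c['image'][:,:,::-1];cv2.imwrite('pics/w3.png',im[60:400,100:560])
print(s['ee_rot'].round(3), 'lid behind tcp', (s['ee_rot'].T@(np.array([.437,-.2425,.0935])-s['position'])).round(4))
```

```text
15.8 [ 0.0057 -0.2342  0.0753] 0.734 64.7 [-2.1 -2.1  4.2] [-0.98  0.35 -0.04  1.69  0.35 -2.58]
[[-0.047 -0.998  0.033]
 [-0.819  0.058  0.571]
 [-0.572 -0.    -0.821]] lid behind tcp [-0.0009  0.0002 -0.0215]
```

View pics/w3.png

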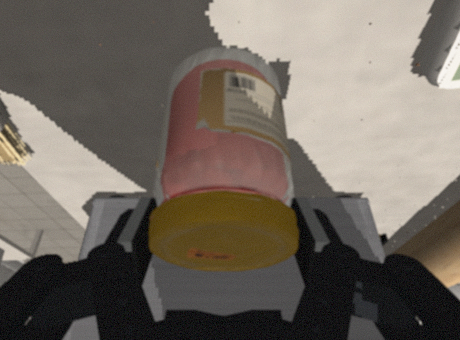

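The lid is clamped evenly (62 mm read) and the jar is upright. I'll plan the carry: up, over the rim, a slight extra lean across the divider, then down.

```bash
cat >> h.py <<'E'
GB=.0215
def jp(x,L,zl,psi): R=jar_R(35+psi);return wp([x,L,zl])+R[:,2]*GB,R
def path(wps,ns,base):
    for a,b,n in zip(wps[:-1],wps[1:],ns):
        for i in range(1,n+1): print([x for x in rel(*jp(*(np.array(a)+(np.array(b)-a)*i/n)),base)],end=',\n')
E
python3 - <<'E'
from h import *
s,p=info();W=well()
g=W[:3,:3].T@(s['position']-s['ee_rot'][:,2]*GB-W[:3,3]);print(g)
base=(s['position'],s['ee_rot']);z0=g[2]
path([(g[0],g[1],z0,0),(g[0],g[1],.235,0),(.044,-.06,.235,0)],[8,12],base)
E
```

```text
15.85 [ 0.0057 -0.2342  0.0753] 0.74 64.7 [-2.8 -0.6  5.8] [-0.98  0.35 -0.04  1.69  0.35 -2.58]
[ 0.00565274 -0.24646245  0.09293607]
[-0.0102, 0.0, -0.0146, -0.1, -0.1, -0.0],
[-0.0204, 0.0, -0.0291, -0.1, -0.1, -0.0],
[-0.0305, -0.0, -0.0437, -0.1, -0.1, -0.0],
[-0.0407, -0.0, -0.0583, -0.1, -0.1, -0.0],
[-0.0508, -0.0, -0.0729, -0.1, -0.1, -0.0],
[-0.061, -0.0, -0.0874, -0.1, -0.1, -0.0],
[-0.0711, -0.0, -0.102, -0.1, -0.1, -0.0],
[-0.0813, -0.0, -0.1166, -0.1, -0.1, -0.0],
[-0.094, -0.0032, -0.1077, -0.1, -0.1, -0.0],
[-0.1068, -0.0064, -0.0988, -0.1, -0.1, -0.0],
[-0.1195, -0.0096, -0.0899, -0.1, -0.1, -0.0],
[-0.1323, -0.0128, -0.081, -0.1, -0.1, -0.0],
[-0.145, -0.0159, -0.0721, -0.1, -0.1, -0.0],
[-0.1578, -0.0191, -0.0633, -0.1, -0.1, -0.0],
[-0.1705, -0.0223, -0.0544, -0.1, -0.1, -0.0],
[-0.1833, -0.0255, -0.0455, -0.1, -0.1, -0.0],
[-0.196, -0.0287, -0.0366, -0.1, -0.1, -0.0],
[-0.2088, -0.0318, -0.0277, -0.1, -0.1, -0.0],
[-0.2215, -0.035, -0.0188, -0.1, -0.1, -0.0],
[-0.2343, -0.0382, -0.01, -0.1, -0.1, -0.0],
```

Request:
jog_arm:
  motion:
    - [[-0.005,0,-0.007,0,0,0],[-0.015,0,-0.0215,0,0,0],[-0.028,0,-0.04,0,0,0],[-0.041,0,-0.0585,0,0,0],[-0.053,0,-0.076,0,0,0],[-0.064,0,-0.092,0,0,0],[-0.0745,0,-0.107,0,0,0],[-0.0835,-0.001,-0.117,0,0,0],[-0.094,-0.003,-0.11,0,0,0],[-0.107,-0.006,-0.101,0,0,0],[-0.12,-0.01,-0.092,0,0,0],[-0.133,-0.013,-0.083,0,0,0],[-0.146,-0.016,-0.074,0,0,0],[-0.159,-0.019,-0.065,0,0,0],[-0.172,-0.022,-0.056,0,0,0],[-0.185,-0.0255,-0.047,0,0,0],[-0.198,-0.029,-0.038,0,0,0],[-0.211,-0.032,-0.029,0,0,0],[-0.224,-0.035,-0.02,0,0,0],[-0.235,-0.038,-0.012,0,0,0]]

```text
t: 17.85
position: [0.4867, -0.0455, 0.2189]
ee_rot: [[-0.047, -0.998, 0.033], [-0.819, 0.057, 0.571], [-0.572, -0.0, -0.82]]
force: [1.2, 0.3, -5.0]
width: 0.734
finger_force: 66.7
```

Run:
```python
from h import *
s,p=info();W=well()
g=W[:3,:3].T@(s['position']-s['ee_rot'][:,2]*GB-W[:3,3]);print(g)
base=(s['position'],s['ee_rot'])
c=cap('side');P=cloud(c);L=(P-W[:3,3])@W[:3,:3];np.save('L.npy',L)
hsv=cv2.cvtColor(c['image'],cv2.COLOR_RGB2HSV);y=cv2.inRange(hsv,(16,120,60),(32,255,255))
k,l,st,ce=cv2.connectedComponentsWithStats(y)
for j in range(1,k):
    if st[j,4]>80:
        q=L[l==j];print(st[j],np.median(q,0).round(4),q.min(0).round(3),q.max(0).round(3))
im=c['image'][:,:,::-1];cv2.imwrite('pics/s4.png',cv2.resize(im[60:290,200:420],None,fx=2.6,fy=2.6))
path([tuple(g)+(0,),(.044,-.02,.205,6),(.044,.01,.159,6),(.044,.03,.159,6)],[5,6,5],base)
```

```text
17.85 [ 0.0439 -0.0463  0.2189] 0.734 66.7 [ 1.2  0.3 -5. ] [-0.68  0.03 -0.12  1.81  0.48 -2.29]
[ 0.04384431 -0.05857809  0.23652433]
[305 163  20  18 236] [-0.0587  0.0383  0.1138] [-0.091 -0.266  0.108] [0.458 0.069 1.019]
[294 182  23  17 159] [ 0.0381 -0.0459  0.2417] [ 0.015 -0.266  0.239] [ 0.458 -0.027  1.019]
[-0.0032, -0.0, 0.0096, -0.0, -1.3, -0.0],
[-0.0064, -0.0, 0.0192, -0.0, -2.5, -0.0],
[-0.0095, -0.0001, 0.0287, -0.0, -3.7, -0.0],
[-0.0127, -0.0001, 0.0383, -0.0, -4.9, -0.0],
[-0.0159, -0.0001, 0.0478, -0.0, -6.1, -0.0],
[-0.0156, -0.0001, 0.057, -0.0, -6.1, -0.0],
[-0.0153, -0.0001, 0.0661, -0.0, -6.1, -0.0],
[-0.015, -0.0001, 0.0753, -0.0, -6.1, -0.0],
[-0.0147, -0.0001, 0.0844, -0.0, -6.1, -0.0],
[-0.0144, -0.0001, 0.0936, -0.0, -6.1, -0.0],
[-0.0141, -0.0001, 0.1027, -0.0, -6.1, -0.0],
[-0.0174, -0.0001, 0.105, -0.0, -6.1, -0.0],
[-0.0207, -0.0001, 0.1073, -0.0, -6.1, -0.0],
[-0.024, -0.0001, 0.1096, -0.0, -6.1, -0.0],
[-0.0273, -0.0001, 0.1119, -0.0, -6.1, -0.0],
[-0.0305, -0.0001, 0.1141, -0.0, -6.1, -0.0],
```

View pics/s4.png

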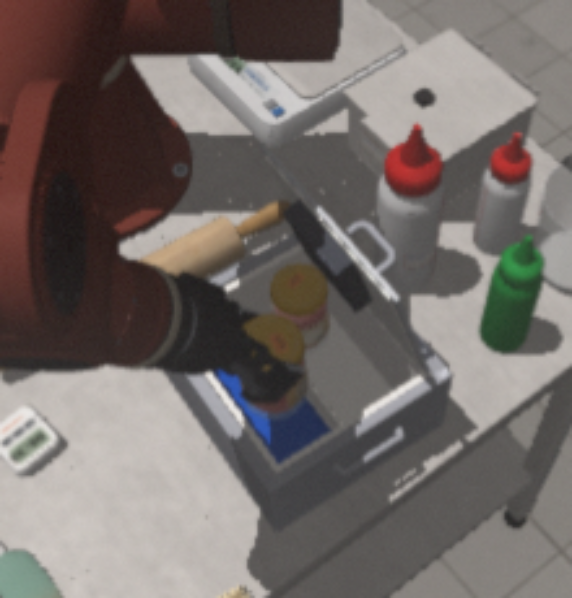

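The jar hangs upright over the cold pack. The stored jar, hatch and bottles are undisturbed. I'll cross the divider.

Request:
jog_arm:
  motion:
    - [[-0.002,0,0.005,0,-0.7,0],[-0.005,0,0.0145,0,-2,0],[-0.008,0,0.024,0,-3.2,0],[-0.0115,0,0.0335,0,-4.4,0],[-0.0145,0,0.0432,0,-5.5,0],[-0.0158,0,0.0527,0,-6.1,0],[-0.0155,0,0.062,0,-6.1,0],[-0.0152,0,0.071,0,-6.1,0],[-0.0149,0,0.08,0,-6.1,0],[-0.0146,0,0.089,0,-6.1,0],[-0.0143,0,0.097,0,-6.1,0],[-0.0141,0,0.1027,0,-6.1,0],[-0.0174,0,0.105,0,-6.1,0],[-0.0207,0,0.1073,0,-6.1,0],[-0.024,0,0.1096,0,-6.1,0],[-0.0273,0,0.1119,0,-6.1,0],[-0.0305,0,0.1141,0,-6.1,0],[-0.0305,0,0.1141,0,-6.1,0]]

```text
t: 19.7
position: [0.4915, 0.0438, 0.1429]
ee_rot: [[-0.043, -0.998, 0.037], [-0.753, 0.057, 0.655], [-0.656, -0.0, -0.755]]
force: [0.4, -0.2, -4.7]
width: 0.734
finger_force: 66.7
```

Run:
```python
from h import *
s,p=info();W=well()
g=W[:3,:3].T@(s['position']-s['ee_rot'][:,2]*GB-W[:3,3]);print(g)
base=(s['position'],s['ee_rot'])
c=cap('side');P=cloud(c);L=(P-W[:3,3])@W[:3,:3]
hsv=cv2.cvtColor(c['image'],cv2.COLOR_RGB2HSV);y=cv2.inRange(hsv,(16,120,60),(32,255,255))
k,l,st,ce=cv2.connectedComponentsWithStats(y)
for j in range(1,k):
    if st[j,4]>80:
        q=L[l==j];q=q[q[:,2]<.3];print(st[j],np.median(q,0).round(4),q.min(0).round(3),q.max(0).round(3))
w=cap('wrist');cv2.imwrite('pics/w4.png',np.hstack([w['image'][60:400,120:520,::-1],cv2.resize(c['image'][130:250,240:380,::-1],(397,340))]))
path([tuple(g)+(6,),(.044,.033,.125,6),(.044,.043,.113,0)],[9,8],base)
```

```text
19.7 [0.0437 0.0431 0.1429] 0.734 66.7 [ 0.4 -0.2 -4.7] [-0.57  0.02 -0.31  1.65  0.61 -2.21]
[0.0436659  0.02901603 0.15911695]
[306 162  19  15 130] [-0.0649  0.054   0.1138] [-0.093  0.029  0.109] [-0.034  0.073  0.118]
[323 181  22  16 180] [0.0391 0.0406 0.1653] [0.015 0.019 0.161] [0.075 0.058 0.17 ]
[0.0022, -0.0, 0.0032, -0.0, 0.0, 0.0],
[0.0043, -0.0001, 0.0063, -0.0, 0.0, 0.0],
[0.0065, -0.0001, 0.0095, -0.0, 0.0, 0.0],
[0.0086, -0.0001, 0.0126, -0.0, 0.0, 0.0],
[0.0108, -0.0002, 0.0158, -0.0, 0.0, 0.0],
[0.0129, -0.0002, 0.0189, -0.0, 0.0, 0.0],
[0.0151, -0.0002, 0.0221, -0.0, 0.0, 0.0],
[0.0172, -0.0003, 0.0252, -0.0, 0.0, 0.0],
[0.0194, -0.0003, 0.0284, -0.0, 0.0, 0.0],
[0.0197, -0.0003, 0.0303, -0.0, 0.8, 0.0],
[0.02, -0.0003, 0.0323, -0.0, 1.5, 0.0],
[0.0204, -0.0003, 0.0342, -0.0, 2.3, 0.0],
[0.0207, -0.0003, 0.0361, -0.0, 3.0, 0.0],
[0.021, -0.0003, 0.0381, -0.0, 3.8, 0.0],
[0.0213, -0.0003, 0.04, -0.0, 4.5, 0.0],
[0.0216, -0.0003, 0.0419, -0.0, 5.3, 0.0],
[0.022, -0.0003, 0.0439, -0.0, 6.0, 0.0],
```

View pics/w4.png

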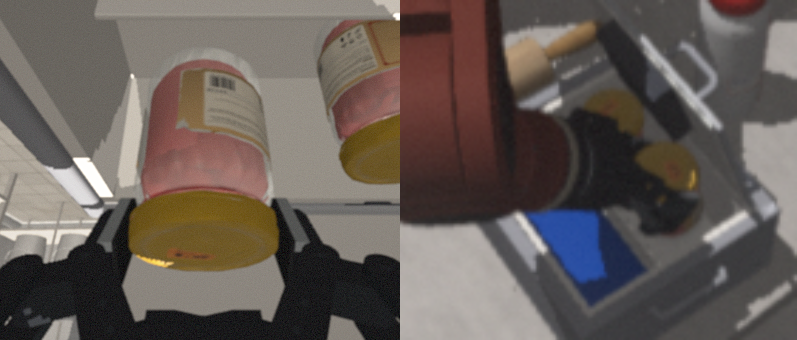

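The jar (lower left of the wrist view) is over the strip floor, clear of the stored jar at upper right. I'll lower it and bring it upright.

Request:
jog_arm:
  motion:
    - [[-0.001,0,0.0025,0,0,0],[0.0015,0,0.0065,0,0,0],[0.004,0,0.01,0,0,0],[0.0065,0,0.0133,0,0,0],[0.009,0,0.0165,0,0,0],[0.0115,0,0.0195,0,0,0],[0.014,0,0.0225,0,0,0],[0.0165,0,0.0254,0,0,0],[0.0185,0,0.0287,0,0,0],[0.019,0,0.0305,0,0.8,0],[0.0195,0,0.0325,0,1.6,0],[0.02,0,0.0345,0,2.4,0],[0.0204,0,0.0363,0,3.2,0],[0.0208,0,0.0382,0,4,0],[0.0212,0,0.0401,0,4.7,0],[0.0216,0,0.042,0,5.4,0],[0.022,0,0.044,0,6.1,0],[0.022,0,0.044,0,6.1,0]]

```text
t: 21.6
position: [0.4922, 0.0559, 0.095]
ee_rot: [[-0.047, -0.998, 0.033], [-0.819, 0.057, 0.571], [-0.572, -0.0, -0.82]]
force: [-0.7, 0.2, -4.2]
width: 0.736
finger_force: 66.7
```

Run:
```python
from h import *
s,p=info();W=well()
g=W[:3,:3].T@(s['position']-s['ee_rot'][:,2]*GB-W[:3,3]);print(g)
base=(s['position'],s['ee_rot'])
path([tuple(g)+(0,),(.044,.044,.1085,0)],[4],base)
```

```text
21.6 [0.0436 0.0553 0.095 ] 0.736 66.7 [-0.7  0.2 -4.2] [-0.5  -0.03 -0.4   1.49  0.54 -2.1 ]
[0.04361435 0.04297604 0.11267058]
[0.0003, -0.0001, 0.001, -0.0, -0.1, -0.0],
[0.0007, -0.0002, 0.002, -0.0, -0.1, -0.0],
[0.0011, -0.0003, 0.003, -0.0, -0.1, -0.0],
[0.0015, -0.0004, 0.004, -0.0, -0.1, -0.0],
```

Request:
jog_arm:
  motion:
    - [[0.0006,0,0.0008,0,0,0],[0.0012,0,0.0017,0,0,0],[0.0018,0,0.0026,0,0,0],[0.0023,0,0.0033,0,0,0],[0.0026,0,0.0037,0,0,0],[0.0026,0,0.0037,0,0,0]]

```text
t: 22.2
position: [0.4923, 0.0556, 0.0913]
ee_rot: [[-0.047, -0.998, 0.033], [-0.818, 0.058, 0.572], [-0.573, 0.0, -0.82]]
force: [-4.5, -0.5, 4.6]
width: 0.736
finger_force: 67.6
```

The jar is resting on the floor: force reversed, and the height matches the floor to the mm. I'll release and back out along the slant.

Request:
jog_arm:
  motion:
    - [[0,0,0,0,0,0],[0,0,0,0,0,0],[0,0,0,0,0,0],[0,0,0,0,0,0]]
  fingers: 0.12

```text
t: 22.6
position: [0.4924, 0.0555, 0.0906]
ee_rot: [[-0.047, -0.998, 0.033], [-0.819, 0.057, 0.571], [-0.572, -0.0, -0.82]]
force: [0.1, -0.2, -0.6]
width: 0.886
finger_force: 0.0
```

Request:
jog_arm:
  motion:
    - [[0,0,-0.004,0,0,0],[0,0,-0.012,0,0,0],[0,0,-0.022,0,0,0],[0,0,-0.034,0,0,0],[0,0,-0.048,0,0,0],[0,0,-0.063,0,0,0],[0,0,-0.08,0,0,0],[0,0,-0.1,0,0,0],[0,0,-0.12,0,0,0],[0,0,-0.14,0,0,0],[0,0,-0.16,0,0,0],[0,0,-0.18,0,0,0],[0,0,-0.195,0,0,0],[0,0,-0.2,0,0,0],[0,0,-0.2,0,0,0]]

```text
t: 24.1
position: [0.4859, -0.0595, 0.2552]
ee_rot: [[-0.047, -0.998, 0.034], [-0.819, 0.058, 0.571], [-0.572, -0.001, -0.82]]
force: [-0.1, 1.3, 0.4]
width: 0.881
finger_force: 0.0
```

Run:
```python
from h import *
s,p=info();W=well()
for n in('side','wrist'):
    c=cap(n);P=cloud(c);L=(P-W[:3,3])@W[:3,:3]
    hsv=cv2.cvtColor(c['image'],cv2.COLOR_RGB2HSV);y=cv2.inRange(hsv,(16,120,60),(32,255,255))
    k,l,st,ce=cv2.connectedComponentsWithStats(y)
    for j in range(1,k):
        if st[j,4]>80:
            q=L[(l==j)];q=q[(q[:,2]<.125)&(q[:,2]>.09)]
            if len(q)>30: print(n,st[j],np.median(q,0).round(4),q.min(0).round(3),q.max(0).round(3))
    if n=='side':
        m=(L[...,0]>.045)&(L[...,0]<.11)&(L[...,1]>.02)&(L[...,1]<.1)&(L[...,2]>.14)&(L[...,2]<.32);q=L[m]
        print('hatch',np.degrees(np.arctan(-1/np.polyfit(q[:,2],q[:,1],1)[0])))
        a=cv2.resize(c['image'][100:260,250:430,::-1],(382,340))
cv2.imwrite('pics/end.png',np.hstack([c['image'][60:400,120:520,::-1],a]))
```

```text
24.1 [ 0.0439 -0.0603  0.2552] 0.881 0.0 [-0.1  1.3  0.4] [-0.7   0.04 -0.04  1.88  0.48 -2.31]
side [305 163  20  18 221] [-0.059   0.038   0.1138] [-0.092  0.013  0.107] [-0.031  0.067  0.118]
side [327 188  21  21 247] [0.0495 0.0429 0.1139] [0.016 0.012 0.106] [0.076 0.071 0.121]
hatch 75.35378779287036
wrist [ 293  158   62   48 2262] [0.0434 0.0344 0.1138] [0.013 0.009 0.094] [0.075 0.086 0.116]
wrist [ 400  158   65   48 2305] [-0.0623  0.0339  0.1137] [-0.096  0.01   0.104] [-0.034  0.074  0.116]
```

View pics/end.png

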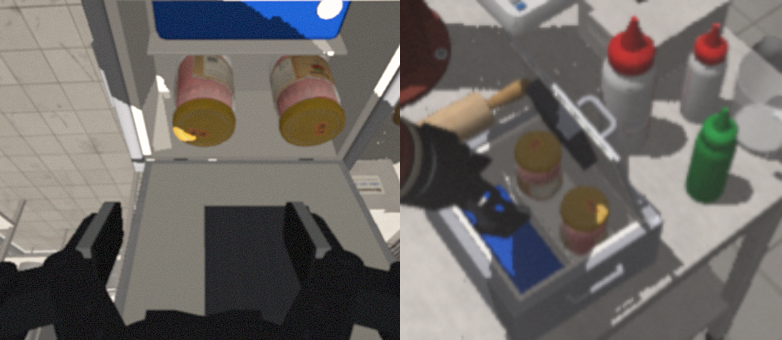

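Both jars stand upright in the strip with their lids at the same height (113.8 mm). The hatch is open at 75.4°, the bottles are standing, and the gripper is clear. I'll hand in.

```bash
python3 -c "
from h import *
print(finish_job())"
```

```text
the job is handed in; nothing more can be done
None
```

The jam jar stands upright on the floor of the hinge-side strip beside the stored jar, with the hatch open at about 75°; the job was handed in at about 24 s, and the hand-in returned no verdict.

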